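# Step a filter wheel round and lock it

### The job

On the filter-wheel stand, push the wheel round by the tabs on its rim, with the fingertips, until its square window (the others are round) clicks in under the viewing collar. Then push the upright thumb tab of the lock slide fully in toward the wheel, leaving the window where it is; do not push the lock in before the window is there. Push gently, grip and lift nothing, and leave the glassware and parts standing around it alone.

Things in the scene. Friction and masses are not known exactly. Their poses are not given: they have to be found in the camera images.
- turret: Filter-wheel stand, fixed: round grey foot 200 mm across, 12 mm high. Origin on the wheel's vertical axis at worktop height; +x points to the collar's post (18 mm thick, 112 mm out, 96 mm high), z up. A tongue 50 mm wide runs to 160 mm along -x and carries the lock slide.
- wheel_axis (a point): Point on the wheel's axis, on its upper face. The wheel: an aluminium disc 140 mm across, its faces 40 and 48 mm above the worktop, with six windows centred 46 mm from the axis, 60 degrees apart: five round, 23 mm across, and one square, 33 mm.
- square_tab (a point): Middle of the rim tab outward of the square window, 79 mm from the axis, 51 mm above the worktop. Each window has such a tab (six, 60 degrees apart): flat, radial, from 66 to 92 mm from the axis, 10 mm thick along the rim, from 40 to 62 mm above the worktop. Between tabs, beyond 70 mm from the axis, it is free down to the foot.
- wheel (a joint): Turn of the wheel in rad, growing counter-clockwise seen from above, free both ways for over a full turn. 0 (or 6.283) = square window under the collar. Spring detents at every multiple of 1.047 (six positions); 1 to 2 N at a tab takes it over to the next. Let go within about 0.4 rad of a detent, it swings to that detent.
- square_window (a point): Centre of the square window's upper face, on the wheel, 46 mm from its axis, 50 mm above the worktop.
- collar (a point): Where the square window must come: on the viewing collar's vertical centre line, 50 mm above the worktop. The collar is a dark ring 46 mm across, its underside 73 mm and its top 95 mm above the worktop, held by an arm from the post. Tabs pass freely under it; fingers do not.
- lock (a joint): Travel of the lock slide in m: 0 = fully out, 0.020 = fully in (hard stop); slides along the stand's +x, toward the wheel; friction about 1.5 N, stays where it is left.
- lock_tab (a point): On the lock slide's upright black thumb tab, which is 10 mm thick along the slide, 26 mm wide and stands from 22 to 58 mm above the worktop; this point is at its middle, 45 mm above the worktop, 130 mm along the stand's -x when the slide is out. It is pushed on the face away from the wheel.
- lens_cell: Bystander: black round lens cell, 50 mm across, 21 mm high, lying; leave it alone. Origin at the centre of its underside.
- vial_a: Bystander: small capped vial, 22 mm across, 52 mm high; leave it alone. Origin at the centre of its underside.
- vial_b: Bystander: another small capped vial, 22 mm across, 52 mm high; leave it alone. Origin at the centre of its underside.
- small_beaker: Bystander: clear beaker, 58 mm across, 62 mm high; leave it alone. Origin at the centre of its underside.

How it is judged:
On the way, in this order (a step that is already met when the one before it is completed fails the run):
1. the square window rests under the collar while the lock is still out (horizontal distance between square_window and collar below 0.005 m and velocity of joint wheel between -0.15 and 0.15 rad/s and value of joint lock below 0.006 m), for 0.2 s.
2. the lock slide is fully in, the window still under the collar (horizontal distance between square_window and collar below 0.006 m and value of joint lock above 0.0175 m), for 0.2 s.
At the end, for the whole second after the job is handed in: The square window's centre is within 5 mm of the collar's centre line, the wheel at rest, and the lock slide is in by at least 17.5 of its 20 mm (horizontal distance between square_window and collar below 0.005 m and value of joint lock above 0.0175 m and velocity of joint wheel between -0.1 and 0.1 rad/s); the robot touches nothing.
It fails at once if the lock is pushed in (over 10 mm) while the square window is not under the collar (over 8 mm off) (value of joint lock above 0.01 m and not (horizontal distance between square_window and collar below 0.008 m)).
It fails at once if the stand, its wheel or its lock is forced or gripped (over 25 N from the fingers) (contact force between the fingers and turret above 25 N).
It fails at once if a bystander is lifted, knocked or shifted by more than 15 mm (distance of any of lens_cell, vial_a, vial_b, small_beaker from where it was at the start of the episode above 0.015 m).
It also fails if it takes over 67 s, if anything falls off the work surface, if the arm or the gripper's body presses on something with over 40 N, if the wrist force passes 120 N, or if a joint passes its speed limit or range.

### The arm

A 7-joint arm with a two-finger parallel gripper is mounted at the origin on a cart in front of the work surface, level with it; the furniture and walls round the work are solid. World frame = base frame: x ahead of the robot, y to its left, z up, the work surface at z = 0. Lengths are in m, angles in rad, forces in N, time in s.
With the tool pointing down it reaches from about 0.425 to 0.925 m from the base axis. Payload 6.8 kg.
Tool frame: the origin (TCP) lies at the very end of the fingers, on their centre line; the grasp point (between the pads) lies 19 mm behind it; z points along the fingers, y is the direction in which the jaws open and shut (so a half turn about z gives the same grasp; the last joint's range is limited). The gripper opens to 85 mm and grips with 20 to 120 N. Pads are 22 mm wide; open, the fingers measure 114 mm over their backs; the gripper's body (76 mm by 85 mm) begins 54 mm behind the grasp point. The pads swing forward as they close: fully open they stand 13 mm farther back than shut.
Start: joints at [-0.108, 0.477, 0.022, 1.555, -0.011, 1.109, -0.083], TCP at [0.675, 0, 0.231] pointing down, gripper open.
Joint ranges: [-2.96, 2.96], [-0.34, 2.1], [-1.41, 1.46], [0.24, 2.44], [-1.37, 4.51], [0.17, 1.92], [-2.96, 2.96]. Speed limits (rad/s): [2.39, 2.39, 3.14, 3.14, 3.14, 3.14, 3.14].

### API

Orientations are given as a rotation vector (axis times angle).
In Python, from bench import monitor, viewer, job gives the robot as it stands. The module is installed in compiled form; this text tells all that it offers.
- The arm moves only by the tool drive_tool, never from a script. Its argument "commands" is a list of rows, each an object with "linear": the shift along the tool's x, y, z in m, a list of three; "dr": the turn, a rotation vector about the tool's x, y, z in degrees, a list of three; "jaw": the closure, from 0 (fully open) to 1 (shut). A call has 1 to 8 rows; each row shifts and turns the pose as measured when the row begins, along the tool's axes as they then stand; what a row does not reach is not made up. A row lasts 1/8 s, in which the tool goes at most 62.5 mm and 10.7 degrees, less where a joint would pass 70% of its speed; a pose out of reach is approached as far as the arm can. A call is refused whole if a number of a shift passes 0.0625 or a number of a turn 10.7, either way. A call with a gripper value outside its range is refused whole. The fingers move at their own pace and stop on an object; "force" is the grip in N (left out, the last holds). Time passes only in rows, so rows that do not move let the fingers close. It gives the time, the measured TCP pose, the force and the opening at its end, in the units of the state.
- monitor.get_obs(): the state, without advancing time (a new reading comes with each control period).
- viewer.grab_frame(name): name is "scene" or "side" or "wrist"; returns the picture (420x560x3 uint8, red, green, blue); there is no depth.
- viewer.calibration(name): a dict with "K" (3x3 intrinsics, pixels), "R" (3x3) and "t" (3): a world point X has camera coordinates R X + t. Camera axes: x right, y down, z forward; pixel columns grow to the right and rows downward; lengths in m; the calibration is good to about 2 mm. The wrist camera is an equidistant fisheye: a pixel r from the principal point sees the ray r / f radians off the axis. A picture is of the moment at which its call begins: read the wrist's pose just before it. calibration takes no time and is no camera call; for the wrist camera it gives the pose at the moment of the call.
- job.hand_in(): hands the job in, once; it reports no verdict.
The state is a dict: "clock": time; "joints": joint angles; "qvel": joint speeds; "tau": joint torques, N m; "tcp_pos": TCP position; "orientation": TCP orientation; "contact_force": force on the tool from outside, world axes, zero at the start; "moment": the same for the moment, N m; "grip_width": finger opening in m.
Only numpy, scipy, OpenCV 4.12 (cv2) and the standard library are available. Lean on these libraries where they do the work, as an engineer would, in place of code of your own. Each camera call takes 0.05 s, during which the arm holds its last target.

## Working session

There is one attempt and no reset: what is moved stays moved. The work goes in short steps, Python scripts to look and compute and a tool call to move; the robot and the scene stay as the last step left them, time stands still between calls to the robot, and variables do not carry over. Pictures are saved under pics/ and viewed, and the job is handed in when it is done.

Besides the shell and the picture viewer there is one more tool, called after "Call:" as name(argument=value, ...) on one line, values as JSON. drive_tool: Moves the arm, as the interface text tells. Its arguments: {"type":"object","properties":{"commands":{"type":"array"},"force":{"type":"number"}},"required":["commands"]}

```bash
mkdir -p pics; python3 - <<'E'
from bench import monitor, viewer
import cv2
print(monitor.get_obs())
for n in ("scene","side","wrist"):
    c=viewer.calibration(n); print(n,c)
    cv2.imwrite(f"pics/{n}0.png",viewer.grab_frame(n)[:,:,::-1])
E
```

```text
{'clock': 0.0, 'joints': array([-0.10810676,  0.47782366,  0.02234596,  1.55646751, -0.01151169,
        1.10930687, -0.08308027]), 'qvel': array([-0.00025871, -0.00030031,  0.0013446 , -0.00134023, -0.00062822,
        0.00140573, -0.00118282]), 'tau': array([-5.45967814e-04, -5.96443820e+01,  1.60769675e+00, -2.81194621e+01,
        1.24063640e-02,  9.39900521e-03,  2.20753498e-05]), 'tcp_pos': array([ 6.74394785e-01, -1.20765541e-05,  2.30303269e-01]), 'orientation': array([-2.22052998, -2.22061255,  0.00222682]), 'contact_force': array([ 1.46660984, -0.62670941,  0.64849072]), 'moment': array([ 0.01389023,  0.02189889, -0.00421517]), 'grip_width': 0.08545258123021889}
scene {'K': array([[538.16684565,   0.        , 285.41194527],
       [  0.        , 538.16684565, 207.5882718 ],
       [  0.        ,   0.        ,   1.        ]]), 'R': array([[-0.78970888, -0.61336771, -0.01182945],
       [-0.2343788 ,  0.31946948, -0.91815349],
       [ 0.56694485, -0.72230139, -0.39604827]]), 't': array([0.62132486, 0.10783712, 0.8830105 ])}
side {'K': array([[483.79444924,   0.        , 286.33973953],
       [  0.        , 483.79444924, 203.7954124 ],
       [  0.        ,   0.        ,   1.        ]]), 'R': array([[-0.99897299, -0.0444935 , -0.0085614 ],
       [-0.01173564,  0.43658714, -0.89958543],
       [ 0.0437635 , -0.89856107, -0.43666092]]), 't': array([ 0.59108173, -0.02785443,  1.18474403])}
wrist {'K': array([[325.1922621 ,   0.        , 283.78172162],
       [  0.        , 325.1922621 , 210.36167181],
       [  0.        ,   0.        ,   1.        ]]), 'R': array([[ 9.99997709e-01, -4.87914647e-05, -2.14013532e-03],
       [ 6.37717789e-04, -9.47558352e-01,  3.19582169e-01],
       [-2.04349598e-03, -3.19582802e-01, -9.47556150e-01]]), 't': array([-0.67347424, -0.04261304,  0.38236928])}
```

View pics/scene0.png

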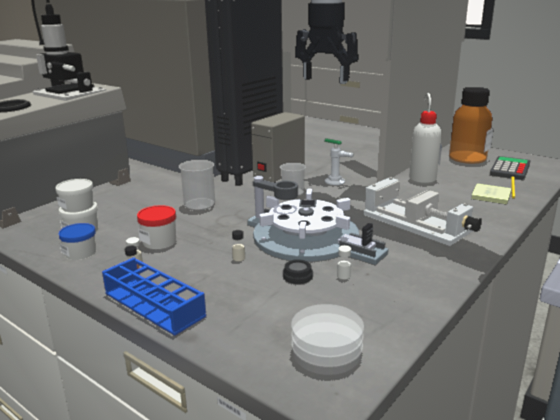

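View pics/side0.png

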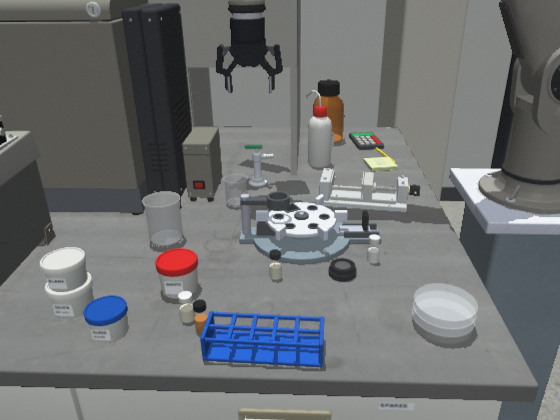

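View pics/wrist0.png

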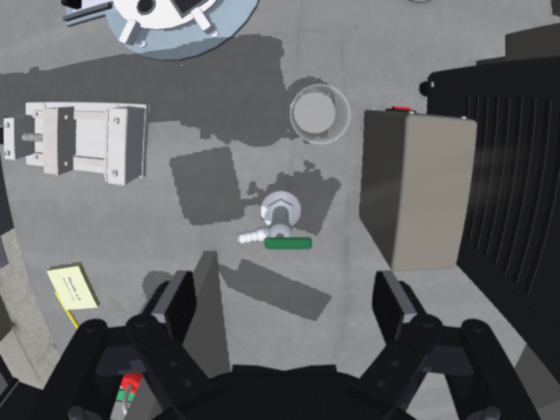

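The stand sits around scene (306,222) and side (302,228). The collar and post are on its far-x side and the lock tab is near (367,235). I'll enlarge both views.

```bash
python3 - <<'E'
import cv2
a=cv2.imread('pics/scene0.png')[160:290,220:400]; b=cv2.imread('pics/side0.png')[170:290,220:400]
cv2.imwrite('pics/sc.png',cv2.resize(a,None,fx=4.4,fy=4.4,interpolation=cv2.INTER_CUBIC))
cv2.imwrite('pics/sd.png',cv2.resize(b,None,fx=4.4,fy=4.4,interpolation=cv2.INTER_CUBIC))
E
```

```text
(no output)
```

View pics/sc.png

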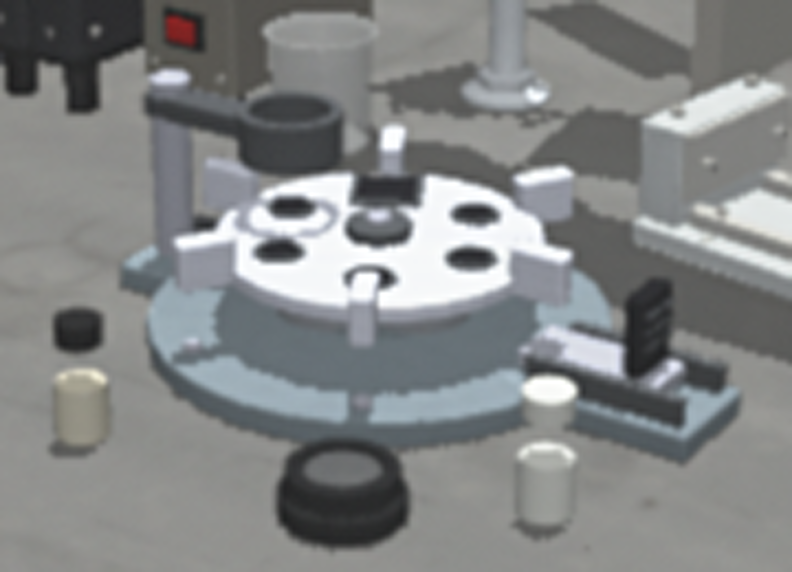

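View pics/sd.png

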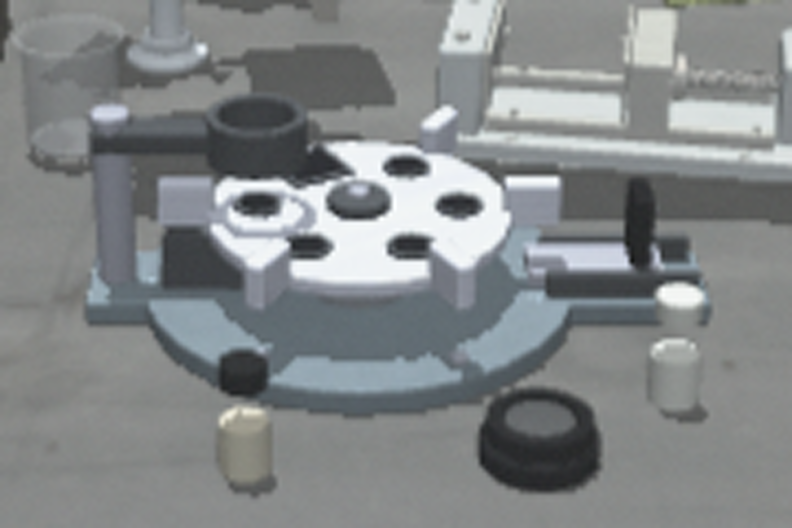

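```bash
cat > h.py <<'E'
import numpy as np
from bench import viewer
from scipy.optimize import least_squares
C={n:viewer.calibration(n) for n in("scene","side")}
def proj(n,X):
    c=C[n];p=c['K']@(c['R']@np.asarray(X,float)+c['t']);return p[:2]/p[2]
def plane(n,uv,z):
    c=C[n];d=c['R'].T@np.linalg.solve(c['K'],[uv[0],uv[1],1]);o=-c['R'].T@c['t']
    return o+d*(z-o[2])/d[2]
def tri(a,b):
    r=least_squares(lambda X:np.r_[proj('scene',X)-a,proj('side',X)-b],[.6,.3,.05]);return r.x,np.abs(r.fun).max()
E
python3 - <<'E'
from h import *
f=4.4
P=dict(hub=((378,215),(357,190),None),post=((170,77),(109,113),.096),lock=((650,288),(640,182),.058),cream=((80,318),(245,360),.052),white=((548,385),(680,295),.052),lens=((345,465),(540,415),.021),beaker=((320,30),(65,35),.062),collar=((291,110),(258,118),.095))
for k,(a,b,z) in P.items():
    a=np.array(a)/f+[220,160]; b=np.array(b)/f+[220,170]
    X,e=tri(a,b); print(k,X.round(4),round(e,2), *( [] if z is None else [plane('scene',a,z).round(4)[:2],plane('side',b,z).round(4)[:2]]))
E
```

```text
hub [0.5509 0.2407 0.0579] 0.05
post [0.6619 0.2436 0.0966] 0.1 [0.6634 0.2419] [0.6621 0.2428]
lock [0.4226 0.2356 0.0593] 0.82 [0.4227 0.2358] [0.4219 0.2295]
cream [0.5929 0.3806 0.0525] 0.08 [0.5935 0.3801] [0.593  0.3795]
white [0.4147 0.3237 0.0538] 0.48 [0.4171 0.3194] [0.4144 0.3223]
lens [0.4741 0.3676 0.021 ] 0.08 [0.4742 0.3674] [0.4741 0.3679]
beaker [0.7076 0.074  0.0622] 0.05 [0.7078 0.0738] [0.7077 0.0732]
collar [0.5952 0.2428 0.0953] 0.41 [0.5968 0.2406] [0.5951 0.2442]
```

```bash
python3 - <<'E'
from h import *
import cv2
o=np.array([.551,.241]);yaw=.025
def W(r,a,z): return np.r_[o+r*np.array([np.cos(a+yaw),np.sin(a+yaw)]),z]
for n,x0,y0 in(("scene",220,160),("side",220,170)):
    im=cv2.imread(f'pics/{n}0.png')[y0:y0+130,x0:x0+180]
    im=cv2.resize(im,None,fx=4.4,fy=4.4,interpolation=cv2.INTER_CUBIC)
    def dot(X,c):
        p=((proj(n,X)-[x0,y0])*4.4).astype(int);cv2.circle(im,tuple(map(int,p)),3,c,-1)
    for k in range(6):
        for r in(66,92): dot(W(r/1e3,k*np.pi/3,.062),(0,0,255))
        dot(W(.046,k*np.pi/3,.048),(0,255,0))
    for a in np.arange(0,6.28,.1): dot(W(.1,a,.012),(255,0,255))
    dot(W(.112,0,.096),(0,0,255));dot(W(.13,np.pi,.058),(0,0,255))
    cv2.imwrite(f'pics/ov_{n}.png',im)
E
```

```text
(no output)
```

View pics/ov_scene.png

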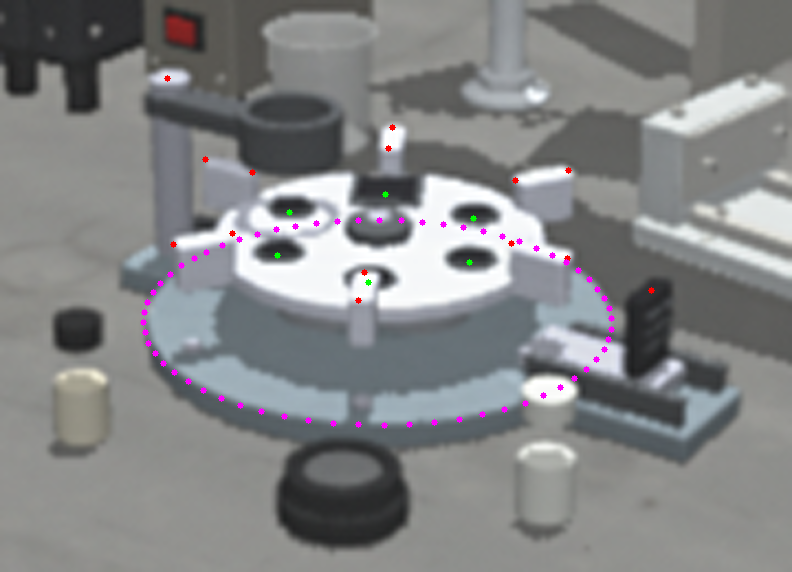

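View pics/ov_side.png

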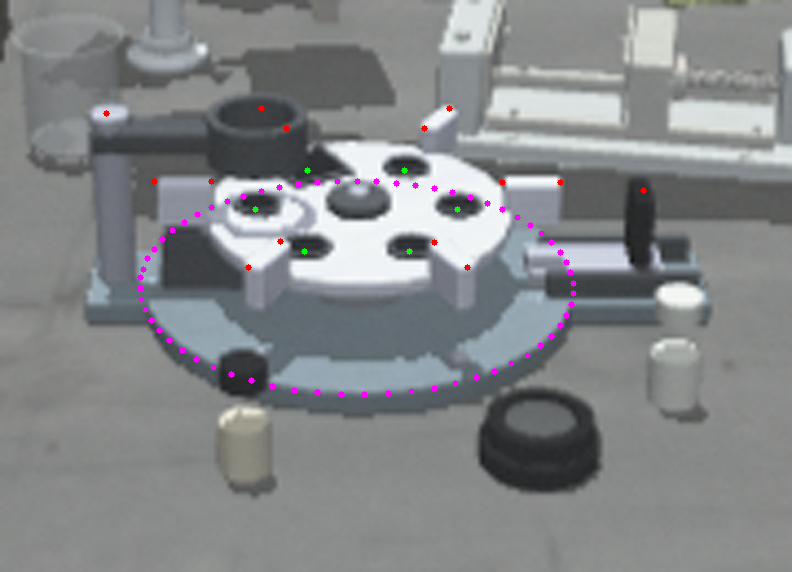

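The overlay fits within about 2 mm. The stand origin is about (0.550, 0.241) with yaw about 0.025. The square window is at −60°, so the wheel needs one detent counter-clockwise. I'll push the tab at +60° with shut fingertips, starting from its clockwise side.

Call:
drive_tool(commands=[{"linear":[0.05,-0.01,0],"dr":[0,0,0],"jaw":1},{"linear":[0.05,-0.01,0],"dr":[0,0,0],"jaw":1},{"linear":[0.05,-0.01,0],"dr":[0,0,0],"jaw":1},{"linear":[0.05,-0.01,0],"dr":[0,0,0],"jaw":1},{"linear":[0.05,-0.01,0],"dr":[0,0,0],"jaw":1},{"linear":[0.04,-0.01,0],"dr":[0,0,0],"jaw":1},{"linear":[0,0,0.03],"dr":[0,0,0],"jaw":1},{"linear":[0,0,0],"dr":[0,0,0],"jaw":1}], force=20)

```text
clock: 1.15
tcp_pos: [0.6117, 0.2975, 0.1965]
orientation: [-2.223, -2.217, 0.009]
contact_force: [0.4, -0.1, 0.5]
grip_width: -0.0001
```

Call:
drive_tool(commands=[{"linear":[0,0,0.05],"dr":[0,0,0],"jaw":1},{"linear":[0,0,0.05],"dr":[0,0,0],"jaw":1},{"linear":[0,0,0.01],"dr":[0,0,0],"jaw":1},{"linear":[0,0,0],"dr":[0,0,0],"jaw":1}])

```text
clock: 1.65
tcp_pos: [0.616, 0.2972, 0.0904]
orientation: [2.228, 2.214, 0.004]
contact_force: [0.4, 0.6, -0.6]
grip_width: -0.0003
```

```bash
cat > look.py <<'E'
import sys,cv2
from bench import viewer
t=sys.argv[1]; n=sys.argv[2]
x0,y0={"scene":(200,130),"side":(200,130)}[n]
im=viewer.grab_frame(n)[y0:y0+150,x0:x0+200,::-1]
cv2.imwrite(f'pics/{t}.png',cv2.resize(im,None,fx=4,fy=4,interpolation=cv2.INTER_CUBIC))
E
python3 look.py a1 side; python3 look.py a2 scene
```

```text
(no output)
```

View pics/a1.png

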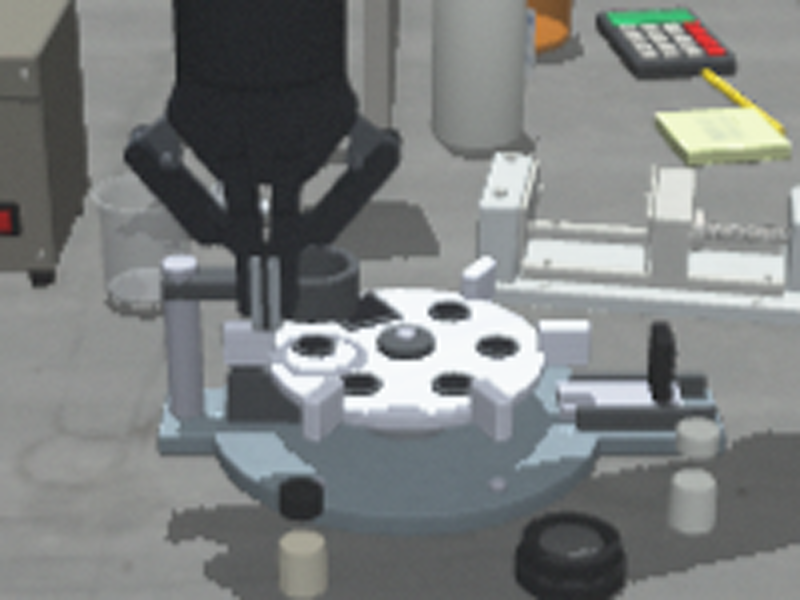

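View pics/a2.png

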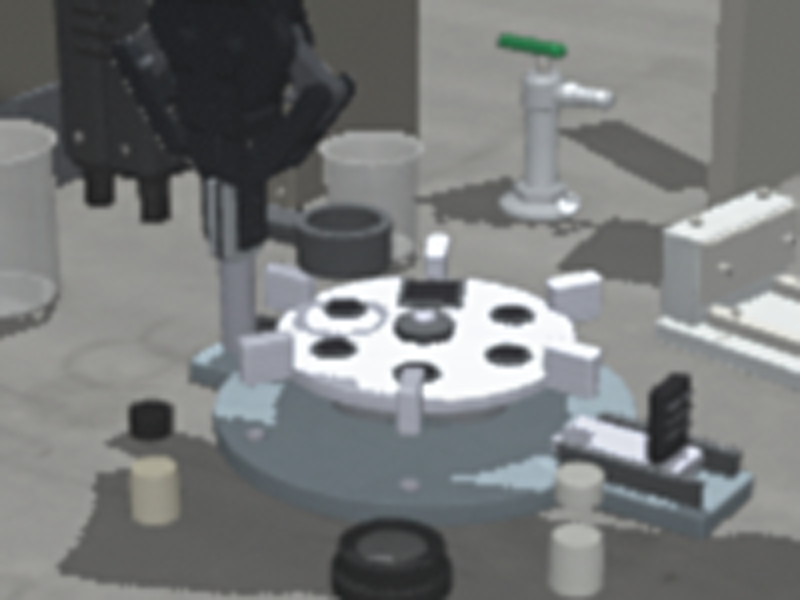

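Call:
drive_tool(commands=[{"linear":[0,0,0.02],"dr":[0,0,0],"jaw":1},{"linear":[0,0,0.019],"dr":[0,0,0],"jaw":1},{"linear":[0.005,-0.006,0],"dr":[0,0,0],"jaw":1},{"linear":[0,0,0],"dr":[0,0,0],"jaw":1}])

```text
clock: 2.25
tcp_pos: [0.6117, 0.3042, 0.0527]
orientation: [2.227, 2.214, 0.013]
contact_force: [-0.1, 0.3, 0.2]
grip_width: -0.0002
```

Call:
drive_tool(commands=[{"linear":[0.002,-0.007,0],"dr":[0,0,0],"jaw":1},{"linear":[0.003,-0.006,0],"dr":[0,0,0],"jaw":1},{"linear":[0.003,-0.006,0],"dr":[0,0,0],"jaw":1}])

```text
clock: 2.62
tcp_pos: [0.5935, 0.3121, 0.0537]
orientation: [2.226, 2.211, 0.017]
contact_force: [0.9, -0.1, 0.7]
grip_width: -0.0001
```

```bash
python3 look.py b1 side
```

```text
(no output)
```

View pics/b1.png

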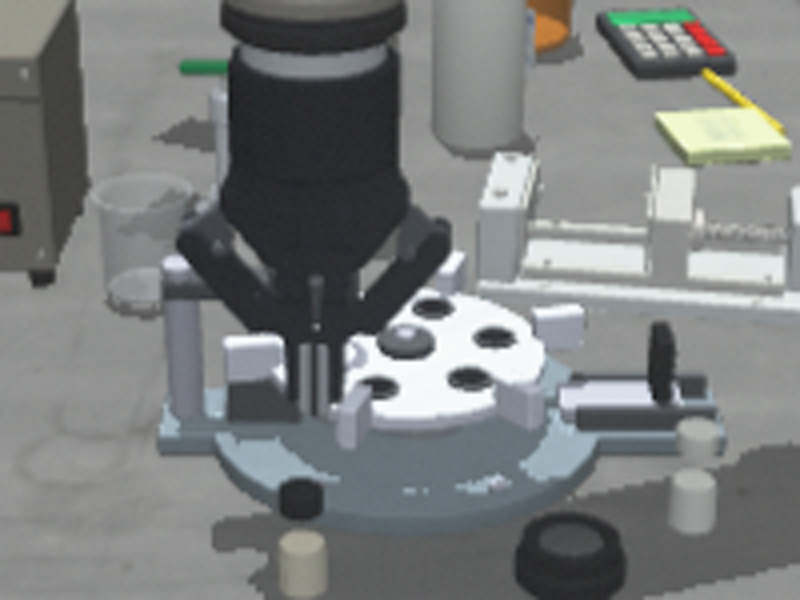

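Call:
drive_tool(commands=[{"linear":[0.005,-0.007,0.001],"dr":[0,0,0],"jaw":1},{"linear":[0.003,-0.007,0.001],"dr":[0,0,0],"jaw":1},{"linear":[0.002,-0.007,0],"dr":[0,0,0],"jaw":1},{"linear":[0.002,-0.007,0],"dr":[0,0,0],"jaw":1},{"linear":[0.001,-0.007,0],"dr":[0,0,0],"jaw":1},{"linear":[0,-0.007,0],"dr":[0,0,0],"jaw":1},{"linear":[0,0,0],"dr":[0,0,0],"jaw":1},{"linear":[0,0,0],"dr":[0,0,0],"jaw":1}])

```text
clock: 3.68
tcp_pos: [0.5459, 0.3281, 0.0512]
orientation: [2.225, 2.215, 0.015]
contact_force: [-0.3, 0.9, 0.9]
grip_width: 0.0002
```

```bash
python3 look.py c1 side; python3 look.py c2 scene
```

```text
(no output)
```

View pics/c1.png

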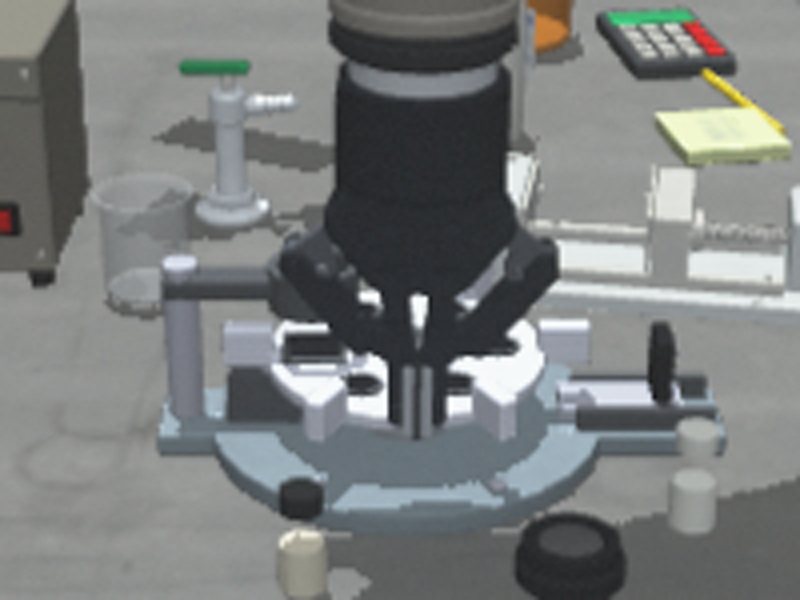

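View pics/c2.png

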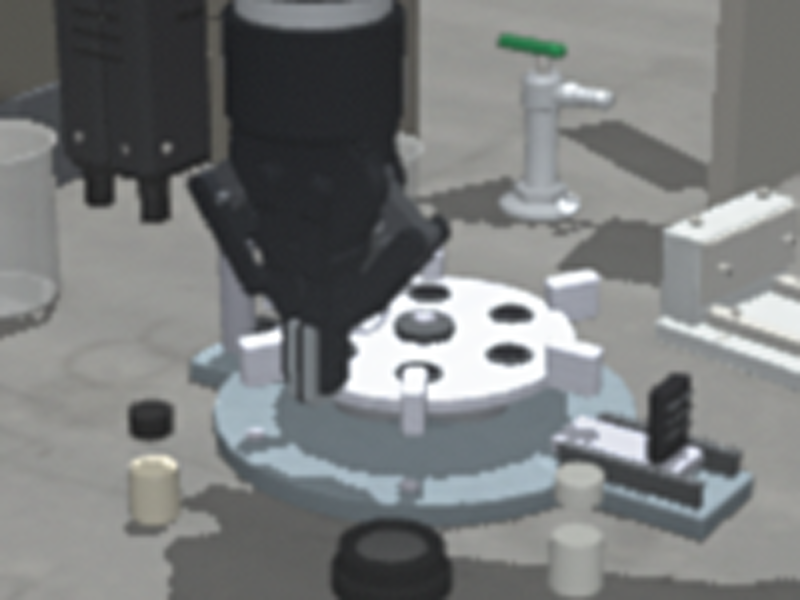

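The square window is now at the collar position, side (313,347), and the wheel sits at a detent. I'll raise the tool and check before touching the lock.

Call:
drive_tool(commands=[{"linear":[0,0,-0.03],"dr":[0,0,0],"jaw":1},{"linear":[0,0,-0.04],"dr":[0,0,0],"jaw":1},{"linear":[-0.01,-0.05,-0.03],"dr":[0,0,0],"jaw":1},{"linear":[-0.035,-0.05,0],"dr":[0,0,0],"jaw":1},{"linear":[-0.035,-0.05,0],"dr":[0,0,0],"jaw":1},{"linear":[0,0,0],"dr":[0,0,0],"jaw":1}])

```text
clock: 4.53
tcp_pos: [0.3918, 0.2453, 0.1517]
orientation: [2.228, 2.212, 0.016]
contact_force: [0.8, -0.5, 0.9]
grip_width: -0.0001
```

```bash
python3 look.py d1 side; python3 look.py d2 scene; python3 -c "
from bench import monitor;o=monitor.get_obs();print(o['joints'],o['tcp_pos'])"
```

```text
[-0.62455184  0.23449844 -0.0804538   2.12031603  0.02826079  0.7710559
 -0.72978709] [0.39631112 0.2490895  0.15312646]
```

View pics/d1.png

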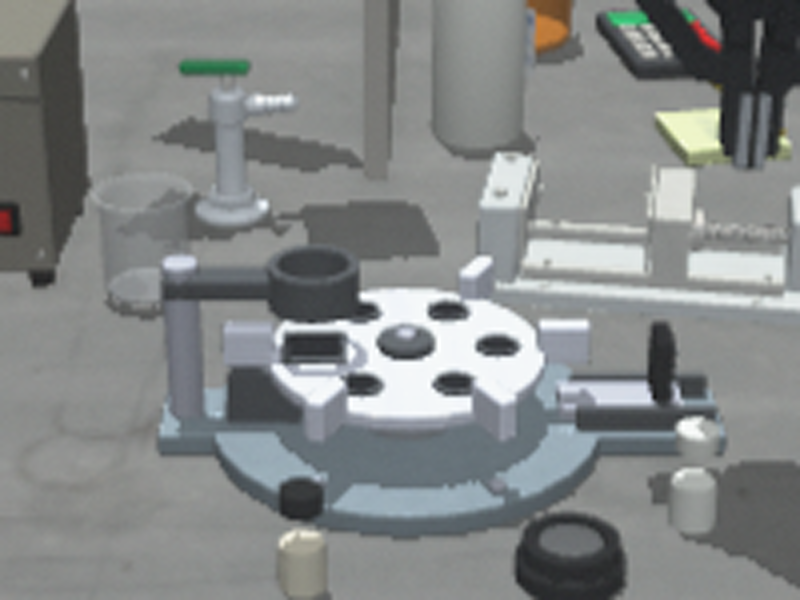

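View pics/d2.png

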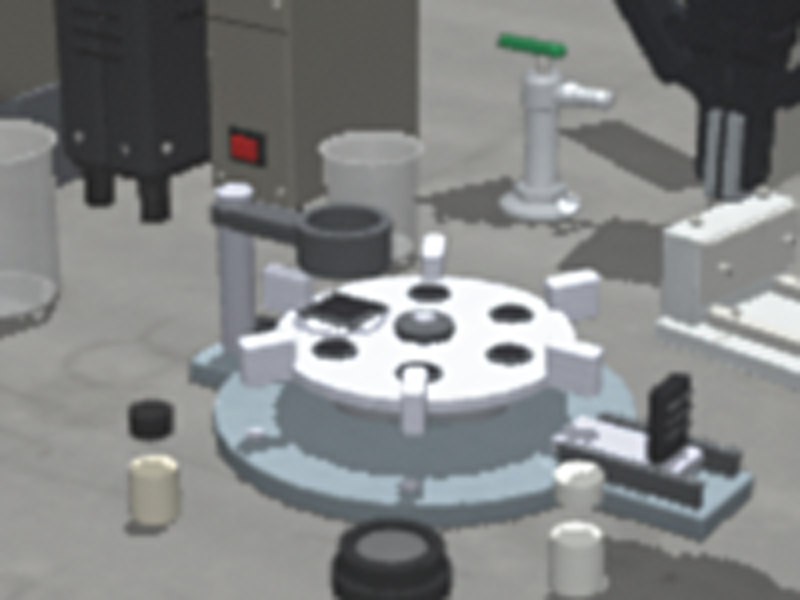

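The square window sits in its detent under the collar in both views, and the lock is still out. Next I'll descend behind the lock tab.

Call:
drive_tool(commands=[{"linear":[-0.012,-0.009,0.02],"dr":[0,0,0],"jaw":1},{"linear":[0,0,0.03],"dr":[0,0,0],"jaw":1},{"linear":[0,0,0.02],"dr":[0,0,0],"jaw":1},{"linear":[0,0,0],"dr":[0,0,0],"jaw":1}])

```text
clock: 5.12
tcp_pos: [0.3964, 0.2436, 0.083]
orientation: [2.228, 2.21, 0.042]
contact_force: [0.1, -0.4, 0.6]
grip_width: -0.0003
```

Call:
drive_tool(commands=[{"linear":[-0.006,-0.01,0],"dr":[0,0,0],"jaw":1},{"linear":[0,0,0],"dr":[0,0,0],"jaw":1}])

```text
clock: 5.38
tcp_pos: [0.3875, 0.2387, 0.0837]
orientation: [2.228, 2.209, 0.046]
contact_force: [0.2, -0.4, -0.6]
grip_width: 0.0002
```

```bash
python3 look.py e1 side; python3 look.py e2 scene; python3 -c "
from bench import monitor;o=monitor.get_obs();print(o['joints'],o['tcp_pos'])
from scipy.spatial.transform import Rotation as R;print(R.from_rotvec(o['orientation']).as_matrix().round(3))"
```

```text
[-0.62465218  0.3285435  -0.07584509  2.20792316  0.04653109  0.57543326
 -0.74325528] [0.38835709 0.23938691 0.08400168]
[[ 0.008  1.     0.024]
 [ 1.    -0.009  0.019]
 [ 0.019  0.024 -1.   ]]
```

View pics/e1.png

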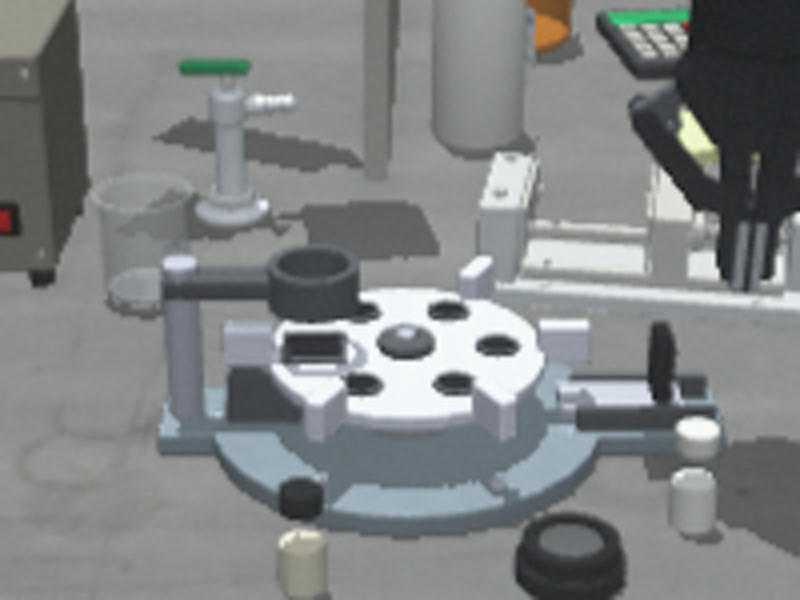

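View pics/e2.png

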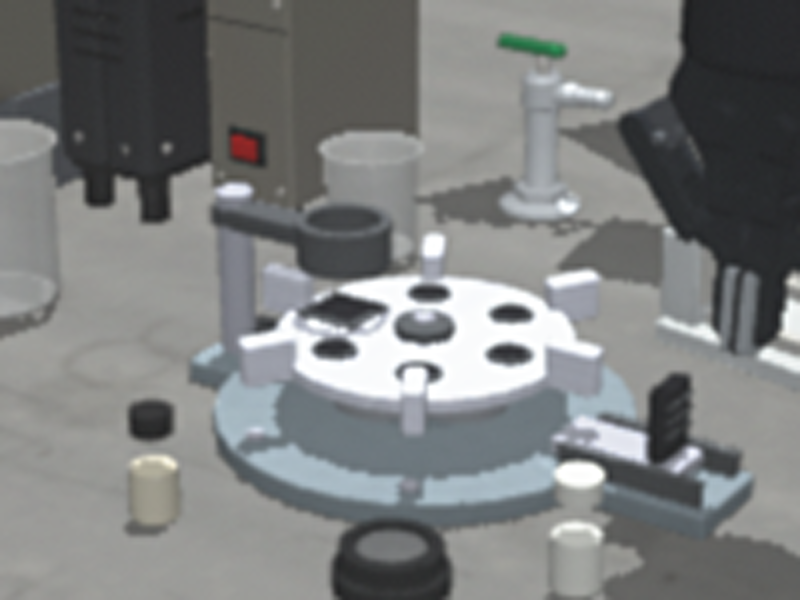

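Call:
drive_tool(commands=[{"linear":[0,0,0.02],"dr":[0,0,0],"jaw":1},{"linear":[0,0,0.018],"dr":[0,0,0],"jaw":1},{"linear":[0,0,0],"dr":[0,0,0],"jaw":1}])

```text
clock: 5.85
tcp_pos: [0.3913, 0.2417, 0.0474]
orientation: [2.228, 2.209, 0.057]
contact_force: [-0.6, -0.1, 0.3]
grip_width: 0.0001
```

```bash
python3 look.py f1 side; python3 -c "
from bench import monitor;o=monitor.get_obs();print(o['joints'],o['tcp_pos'])"
```

```text
[-0.6313315   0.40117782 -0.0688485   2.2225864   0.06040537  0.48160429
 -0.75591143] [0.39174287 0.24193852 0.04800305]
```

View pics/f1.png

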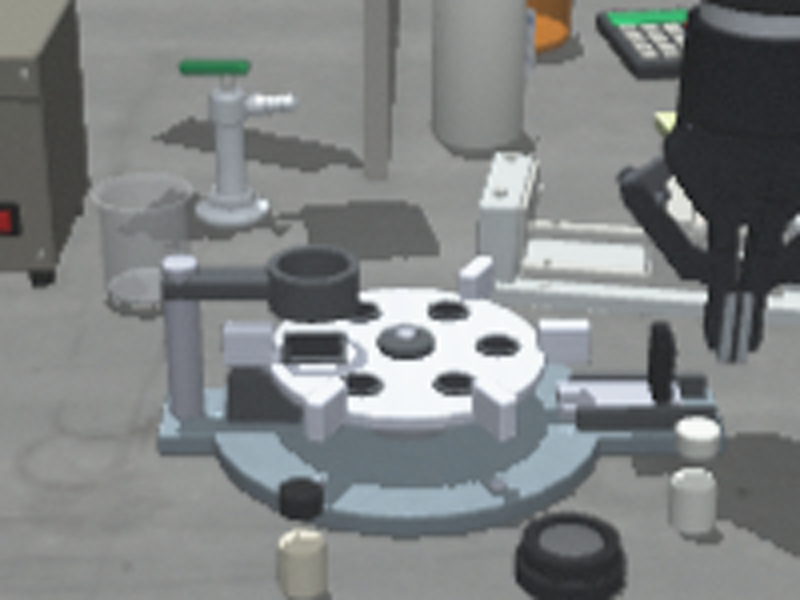

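Call:
drive_tool(commands=[{"linear":[-0.004,0.002,0.006],"dr":[0,0,0],"jaw":1},{"linear":[0,0.005,0],"dr":[0,0,0],"jaw":1},{"linear":[0,0.005,0],"dr":[0,0,0],"jaw":1},{"linear":[0,0,0],"dr":[0,0,0],"jaw":1}])

```text
clock: 6.4
tcp_pos: [0.4061, 0.2384, 0.0438]
orientation: [2.228, 2.207, 0.064]
contact_force: [-0.5, -0.5, 0.1]
grip_width: -0.0001
```

```bash
python3 look.py g1 side
```

```text
(no output)
```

View pics/g1.png

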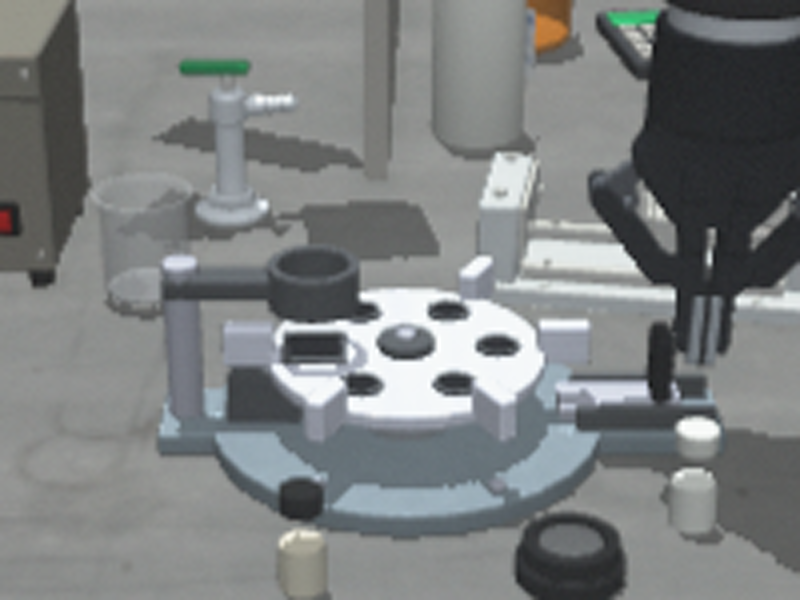

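Call:
drive_tool(commands=[{"linear":[0,0.004,0],"dr":[0,0,0],"jaw":1},{"linear":[0,0.004,0],"dr":[0,0,0],"jaw":1},{"linear":[0,0.004,0],"dr":[0,0,0],"jaw":1}])

```text
clock: 6.82
tcp_pos: [0.4172, 0.2385, 0.044]
orientation: [2.227, 2.21, 0.062]
contact_force: [-1.1, 1.4, -0.0]
grip_width: 0.0001
```

Call:
drive_tool(commands=[{"linear":[0,0.003,0],"dr":[0,0,0],"jaw":1},{"linear":[0,0.003,0],"dr":[0,0,0],"jaw":1}])

```text
clock: 7.08
tcp_pos: [0.4235, 0.2385, 0.044]
orientation: [2.227, 2.21, 0.061]
contact_force: [-1.8, 1.2, -0.6]
grip_width: -0.0001
```

```bash
python3 look.py i1 side
```

```text
(no output)
```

View pics/i1.png

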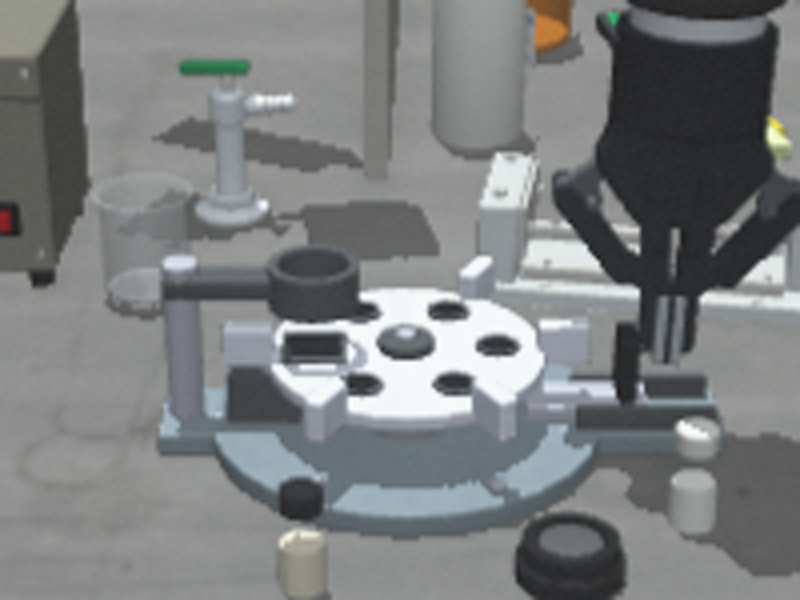

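Call:
drive_tool(commands=[{"linear":[0,0.002,0],"dr":[0,0,0],"jaw":1}])

```text
clock: 7.25
tcp_pos: [0.4248, 0.2385, 0.044]
orientation: [2.227, 2.211, 0.059]
contact_force: [-8.9, 2.8, 4.1]
grip_width: 0.0002
```

Call:
drive_tool(commands=[{"linear":[0,0.002,0],"dr":[0,0,0],"jaw":1}])

```text
clock: 7.38
tcp_pos: [0.4248, 0.2384, 0.0438]
orientation: [2.227, 2.213, 0.053]
contact_force: [-8.9, 1.9, 5.3]
grip_width: -0.0004
```

Call:
drive_tool(commands=[{"linear":[0,0.002,0],"dr":[0,0,0],"jaw":1}])

```text
clock: 7.5
tcp_pos: [0.4247, 0.2382, 0.0436]
orientation: [-2.227, -2.215, -0.048]
contact_force: [-7.9, 0.6, 5.2]
grip_width: -0.0003
```

Hard stop reached: about 9 N, with no further travel at x = 0.4248. I'll back off, rise and check.

Call:
drive_tool(commands=[{"linear":[0,-0.01,0],"dr":[0,0,0],"jaw":1},{"linear":[0,-0.01,0],"dr":[0,0,0],"jaw":1},{"linear":[0,0,-0.03],"dr":[0,0,0],"jaw":1},{"linear":[0,0,-0.05],"dr":[0,0,0],"jaw":1},{"linear":[0,0,-0.05],"dr":[0,0,0],"jaw":1},{"linear":[0,0,0],"dr":[0,0,0],"jaw":1}])

```text
clock: 8.25
tcp_pos: [0.4006, 0.2349, 0.177]
orientation: [2.226, 2.213, 0.052]
contact_force: [-0.5, 0.6, -1.2]
grip_width: 0.0002
```

```bash
python3 look.py j1 side; python3 look.py j2 scene;python3 -c "
from bench import monitor;o=monitor.get_obs();print(o['tcp_pos'],o['contact_force'],abs(o['qvel']).max())"
```

```text
[0.39860474 0.23348463 0.17358642] [-0.14410129 -0.61460692 -1.53377274] 0.03441378516232951
```

View pics/j1.png

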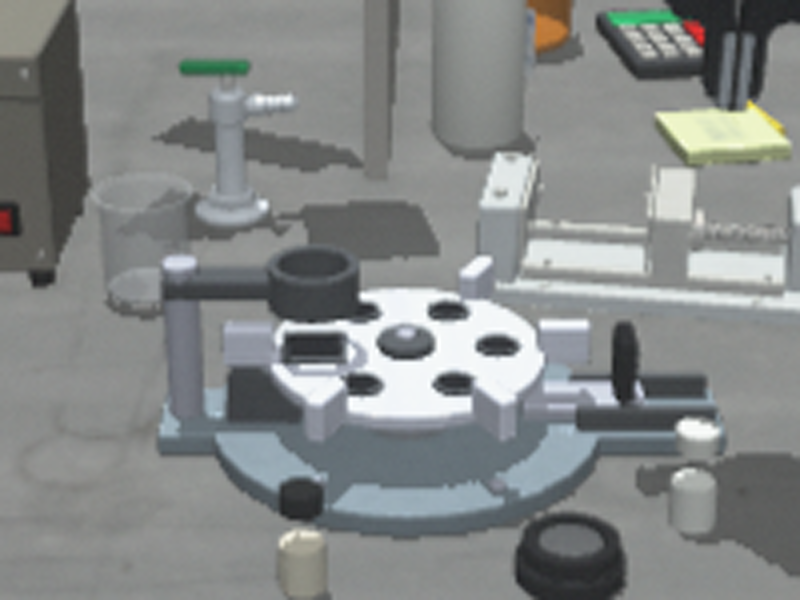

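View pics/j2.png

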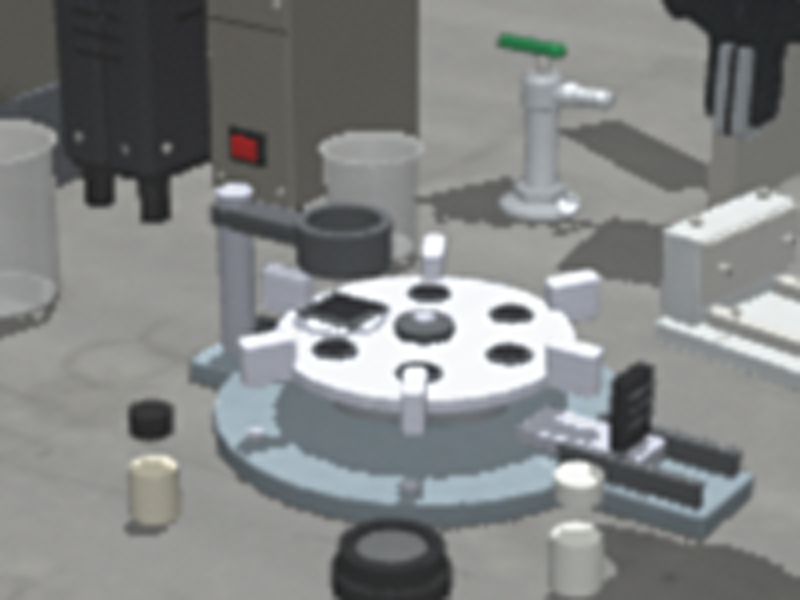

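```bash
python3 - <<'E'
from h import *
# template-match the tab before/after
import cv2
for n,bf,af,box in(("side","d1","j1",(640,312,50,70)),("scene","d2","j2",(640,368,60,100))):
    b=cv2.imread(f'pics/{bf}.png');a=cv2.imread(f'pics/{af}.png');x,y,w,h=box
    r=cv2.matchTemplate(a,b[y:y+h,x:x+w],cv2.TM_CCOEFF_NORMED)
    _,s,_,m=cv2.minMaxLoc(r)
    p0=np.array([x+w/2,y+h/2])/4+[200,130];p1=np.array([m[0]+w/2,m[1]+h/2])/4+[200,130]
    print(n,s,m,(plane(n,p1,.045)-plane(n,p0,.045)).round(4))
E
```

```text
side 0.9917768836021423 (603, 312) [0.0187 0.0005 0.    ]
scene 0.9842255115509033 (603, 357) [0.0183 0.0001 0.    ]
```

The visual estimate is 18.5 mm, against 17.5 mm required. That is close, so I'll measure it at sub-pixel level.

```bash
python3 - <<'E'
from h import *
import cv2
g=lambda f:cv2.cvtColor(cv2.imread(f'pics/{f}.png'),cv2.COLOR_BGR2GRAY)
b,a=g('d1'),g('j1')
def edges(im,rows,x0,x1):
    out=[]
    for r in rows:
        l=im[r,x0:x1].astype(float);th=75
        i=np.where(l<th)[0];L,R=i[0],i[-1]
        out.append(((L-(th-l[L])/(l[L-1]-l[L])),(R+(th-l[R])/(l[R+1]-l[R]))))
    return np.median(out,0)+x0
for rows in(range(335,365,4),):
    e0=edges(b,rows,635,690);e1=edges(a,rows,600,655);print(e0,e1)
    for k in(0,1):
        for s in(1,):
            q=lambda e:plane('side',np.array([e/4+200,350/4+130]),.045)
            print((q(e1[k])-q(e0[k])).round(4))
print([proj('side',[.550-.13+d,.238,.045])for d in(0,.0175,.02)])
E
```

```text
[649.17598684 673.42830882] [612.525      636.12626263]
[0.0184 0.0005 0.    ]
[0.0188 0.0005 0.    ]
[array([366.44098669, 219.08485548]), array([357.66192557, 218.9703974 ]), array([356.40890508, 218.95406099])]
```

The margin is within pixel noise, so I'll press once more, slightly higher on the tab, to confirm the stop.

Call:
drive_tool(commands=[{"linear":[0.004,0,0.045],"dr":[0,0,0],"jaw":1},{"linear":[0,0,0.045],"dr":[0,0,0],"jaw":1},{"linear":[0,0,0.03],"dr":[0,0,0],"jaw":1},{"linear":[0,0,0],"dr":[0,0,0],"jaw":1}])

```text
clock: 8.85
tcp_pos: [0.398, 0.2377, 0.0462]
orientation: [2.227, 2.215, 0.032]
contact_force: [-0.0, -0.1, 1.1]
grip_width: -0.0001
```

Call:
drive_tool(commands=[{"linear":[0,0.01,-0.003],"dr":[0,0,0],"jaw":1},{"linear":[0,0.007,0],"dr":[0,0,0],"jaw":1},{"linear":[0,0.004,0],"dr":[0,0,0],"jaw":1},{"linear":[0,0.002,0],"dr":[0,0,0],"jaw":1}])

```text
clock: 9.35
tcp_pos: [0.4241, 0.238, 0.0522]
orientation: [2.228, 2.214, 0.038]
contact_force: [-0.1, -0.0, 0.3]
grip_width: -0.0002
```

Call:
drive_tool(commands=[{"linear":[0,0.002,0],"dr":[0,0,0],"jaw":1}])

```text
clock: 9.48
tcp_pos: [0.4265, 0.2381, 0.0526]
orientation: [2.228, 2.213, 0.039]
contact_force: [-0.4, 1.0, -0.5]
grip_width: -0.0
```

Call:
drive_tool(commands=[{"linear":[0,0.002,0],"dr":[0,0,0],"jaw":1}])

```text
clock: 9.6
tcp_pos: [0.4286, 0.2382, 0.0528]
orientation: [2.228, 2.213, 0.039]
contact_force: [0.6, 0.0, -0.5]
grip_width: 0.0
```

```bash
python3 look.py k1 side; python3 look.py k2 scene
```

```text
(no output)
```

View pics/k1.png

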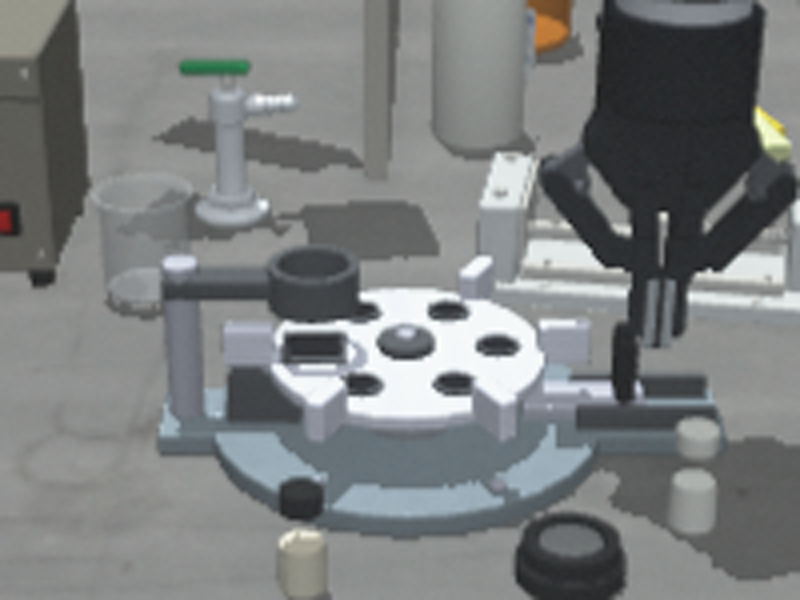

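View pics/k2.png

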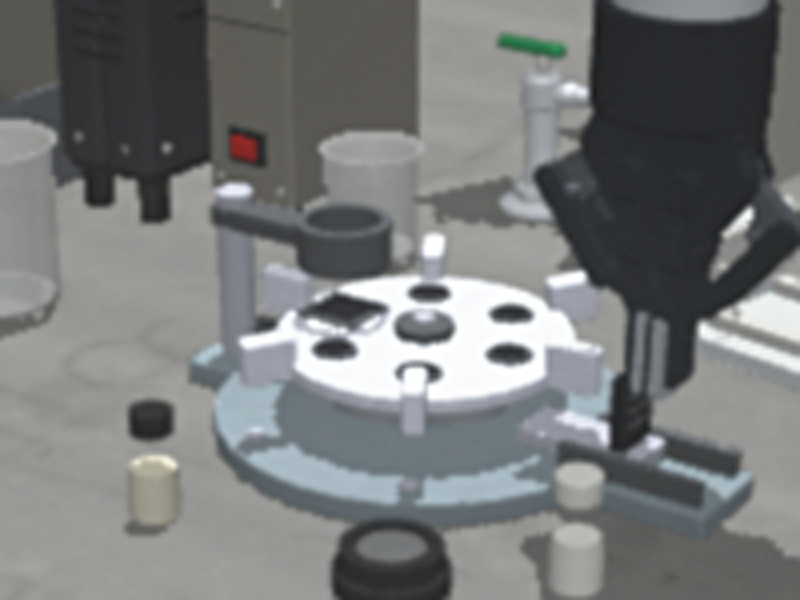

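Call:
drive_tool(commands=[{"linear":[0,-0.009,0],"dr":[0,0,0],"jaw":1},{"linear":[0,-0.002,0.011],"dr":[0,0,0],"jaw":1},{"linear":[0,0,0],"dr":[0,0,0],"jaw":1}])

```text
clock: 10.07
tcp_pos: [0.4162, 0.2383, 0.0405]
orientation: [2.227, 2.214, 0.037]
contact_force: [-0.2, -0.4, 0.5]
grip_width: 0.0002
```

Call:
drive_tool(commands=[{"linear":[0,0.004,0],"dr":[0,0,0],"jaw":1},{"linear":[0,0.003,0],"dr":[0,0,0],"jaw":1}])

```text
clock: 10.32
tcp_pos: [0.4234, 0.2383, 0.0404]
orientation: [2.227, 2.215, 0.037]
contact_force: [0.8, 0.4, -0.3]
grip_width: -0.0003
```

Call:
drive_tool(commands=[{"linear":[0,0.002,0],"dr":[0,0,0],"jaw":1}])

```text
clock: 10.45
tcp_pos: [0.4245, 0.2382, 0.0403]
orientation: [-2.227, -2.215, -0.033]
contact_force: [-7.7, 0.7, 5.3]
grip_width: 0.0004
```

Call:
drive_tool(commands=[{"linear":[0,0.003,0],"dr":[0,0,0],"jaw":1}])

```text
clock: 10.58
tcp_pos: [0.4246, 0.238, 0.04]
orientation: [-2.224, -2.215, -0.026]
contact_force: [-12.6, 1.6, 9.2]
grip_width: -0.0001
```

```bash
python3 look.py l1 side
```

```text
(no output)
```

View pics/l1.png

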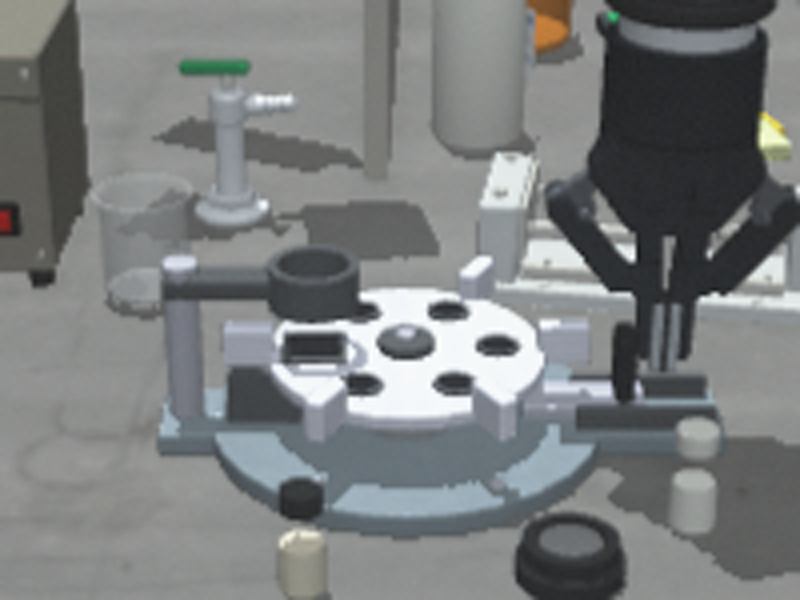

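The same stop came up at x = 0.4246 and 12.6 N, at a different height, so it is the hard stop. I'll retreat.

Call:
drive_tool(commands=[{"linear":[0,-0.01,0],"dr":[0,0,0],"jaw":1},{"linear":[0,-0.01,0],"dr":[0,0,0],"jaw":1},{"linear":[0,0,-0.03],"dr":[0,0,0],"jaw":1},{"linear":[0,0,-0.05],"dr":[0,0,0],"jaw":1},{"linear":[0,0,-0.05],"dr":[0,0,0],"jaw":1},{"linear":[0,0,0],"dr":[0,0,0],"jaw":1},{"linear":[0,0,0],"dr":[0,0,0],"jaw":1}])

```text
clock: 11.5
tcp_pos: [0.4012, 0.236, 0.1731]
orientation: [-2.225, -2.216, -0.027]
contact_force: [1.2, 0.1, 0.1]
grip_width: -0.0001
```

```bash
python3 look.py m1 side; python3 look.py m2 scene
```

```text
(no output)
```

View pics/m1.png

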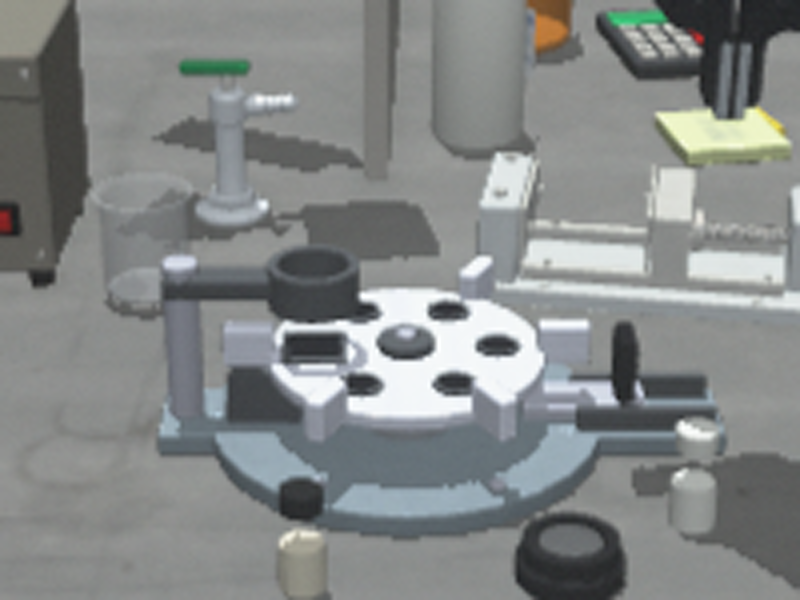

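View pics/m2.png

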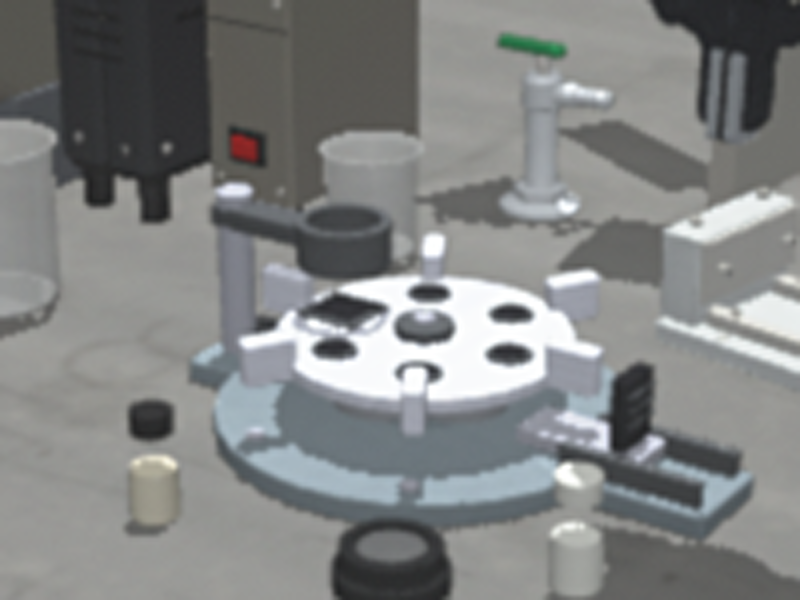

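The slide hasn't moved since the first stop, the square window is still under the collar, the bystanders are untouched and the tool is clear.

```bash
python3 -c "
from bench import job;print(job.hand_in())"
```

```text
the job is handed in; nothing more can be done
None
```

I turned the wheel one detent counter-clockwise, pushing a rim tab with the shut fingertips, until the square window clicked in under the collar. Then I pushed the lock slide in to its hard stop, backed off clear of everything and handed the job in at about 11.6 s.

**Window:** In the last pictures from both cameras, the square window sits under the collar and the wheel rests in its detent. Pushing the lock did not move it.

**Lock:** My camera measurements put the slide at 18.3–18.8 mm of its 20 mm, uncertain by about 1 mm, so they alone do not prove the 17.5 mm needed. I relied on the hard stop: pressing at two heights stopped the tool at the same x (0.4248 and 0.4246 m), at about 9 N and then 12.6 N. That is far above the 1.5 N of sliding friction and below the 25 N limit.

**A check that disagreed:** One press higher up, with the fingertips near the top of the lock tab, went 4 mm further with no force and did not move the slide. I put this down to the shape of the fingertips there.

**Bystanders:** They look unmoved in the pictures, and the robot was touching nothing at the end.

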